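Make up a tube fitting: finger-tight, then a quarter turn

TASK

Make up the tube fitting that has the ratchet wrench on it: with the fingers on the round knurled collar, turn the nut clockwise (seen from above) until it is finger-tight, leaving the wrench where it stands. Then let go of the nut and use the wrench by its handle to give it one further quarter turn clockwise, no more, and leave the wrench there.

Things in the scene. Friction and masses are not known exactly. Their poses are not given: they have to be found in the camera images.
- fitting: The fitting to make up: an 80 x 80 x 10 mm plate bolted to the table; origin under its centre, on the nut's upright axis, z up. The wrench handle first points along its -x axis, after a quarter turn along +y. The wrench's round head is 44 mm across, 38 to 50 mm above the table. A second, finished fitting without a wrench and some small parts stand near; not part of the job.
- nut (a joint): How far the nut is run down by hand, rad, clockwise from above, relative to the wrench. Starts at 0 to 0.25, turns easily (0.04 N m) to a firm stop at 1.2: finger-tight, the dark line on the nut then being over the handle; beyond, it drags the wrench. Its round knurled brass collar, 28 mm across, 54 to 82 mm above the table, is gripped from above at any yaw. A 13 mm tube stub on it ends at 97 mm.
- wrench (a joint): Turn of the wrench, and of the nut with it, rad: 0 at the start, growing clockwise seen from above; a quarter turn is 1.57. Stiff (1 N m, about 10 N at the handle); it stays where it is left. It can not go below 0; it can be turned too far, up to 2.6.
- wrench_handle (a point): Middle of the wrench's flat steel handle, 105 mm out from the nut's axis, 44.5 mm above the table; it moves with the wrench. The handle is 16 mm wide and 9 mm thick (40 to 49 mm above the table), free below, and ends in an eye 22 mm across, 140 mm from the axis. The point's x axis points along the handle to the nut's axis, z up.
There are look-alikes about, which are no part of the job. Of the things that look like the fitting, the larger one is meant.

How it is judged (in metres and radians):
On the way:
1. the nut is finger-tight (within 0.15 rad of its stop) with the wrench still about where it stood (within 0.3 rad) and the fingers off the nut (value of joint nut above 1.05 rad and value of joint wrench below 0.3 rad and contact force between the fingers and nut below 0.5 N), for 0.2 s.
At the end, for the whole second after the job is handed in: The nut is finger-tight (joint nut above 1.0) and the wrench has been left a quarter turn, within 20 degrees, clockwise from where it stood (joint wrench 1.22 to 1.92), at rest (value of joint nut above 1 rad and value of joint wrench between 1.22 and 1.92 rad and velocity of joint wrench between -0.05 and 0.05 rad/s); the robot touches nothing.
It fails at once if the wrench is turned (more than 0.3 rad) before the nut is finger-tight (value of joint wrench above 0.3 rad and value of joint nut below 1 rad).
It fails at once if the extra turn is made by gripping the nut instead of the wrench (value of joint wrench above 0.4 rad and contact force between the fingers and nut above 3 N).
It fails at once if the nut is overtightened (wrench beyond 2.1 rad) (value of joint wrench above 2.1 rad).
It also fails if it takes over 45 s, if anything falls off the work surface, if the arm or the gripper's body presses on something with over 40 N, if the wrist force passes 120 N, or if a joint passes its speed limit or range.

ROBOT

A 6-joint arm with a two-finger parallel gripper is mounted at the origin on a cart in front of the work surface, level with it; the furniture and walls round the work are solid. World frame = base frame: x ahead of the robot, y to its left, z up, the work surface at z = 0. Lengths are in mm, angles in degrees, forces in N, time in s.
With the tool pointing down it reaches from about 300 to 850 mm from the base axis. Payload 4.2 kg.
Tool frame: the origin (TCP) lies on the centre line of the jaws, within the pads' length; the fingertips stand 11 mm ahead of it and the grasp point (between the pads) lies 8 mm behind it; z points along the fingers, y is the line along which they close (so a half turn about z gives the same grasp; the last joint's range is limited). The gripper opens to 91 mm and grips with 3 to 60 N. Pads are 32 mm wide; open, the fingers measure 118 mm over their backs; the gripper's body (76 mm by 178 mm) begins 60 mm behind the grasp point.
Start: joints at [-70.245, 18.312, 89.639, -0, 72.044, -1.146], TCP at [205.142, -537.177, 224.976] pointing down, gripper open.
Joint ranges: [-177.97, 177.97], [-48.28, 115.42], [12.27, 149.76], [-77.06, 257.06], [2.81, 150.46], [-146.56, 146.56]. Speed limits (degrees/s): [147.25, 147.25, 180, 180, 180, 180].

INTERFACE

Orientations are given as [roll, pitch, yaw] about the fixed x, y, z axes, in that order (R = Rz(yaw) Ry(pitch) Rx(roll)).
In Python, from workcell import env, grab_frame, camera_model, models gives the robot as it stands.
- The arm moves only by the shell command python3 -m crank 'ROWS' [FORCE]. ROWS is text: rows parted by semicolons, each of 7 numbers parted by spaces: the closure, from -1 (fully open) to 1 (shut), so that 0 is half open, then the shift along the tool's x, y, z in mm, then the turn, a rotation vector about the tool's x, y, z in degrees. A call has 1 to 10 rows; each row shifts and turns the commanded pose from where the row before left it, along the tool's axes as they then stand; what a row does not reach is not made up. A row lasts 1/8 s, in which the tool goes at most 62.5 mm and 10.7 degrees, less where a joint would pass 70% of its speed; a pose out of reach is approached as far as the arm can. A call is refused whole if a number of a shift passes 62.5 or a number of a turn 10.7, either way. A call with a gripper value outside its range is refused whole. The fingers move at their own pace and stop on an object; FORCE is the grip in N (left out, the last holds). Time passes only in rows, so rows that do not move let the fingers close. It gives the time, the measured TCP pose, the force, the opening and the grip force at its end, in the units of the state.
- env.state(): the state, without advancing time (a new reading comes with each control period).
- grab_frame(name): name is "scene" or "top" or "wrist"; returns the picture (400x640x3 uint8, blue, green, red); there is no depth.
- camera_model(name): a dict with "K" (3x3 intrinsics, pixels), "R" (3x3) and "t" (3): a world point X has camera coordinates R X + t; the wrist camera has in their place "mount" (4x4, takes a point from camera to tool coordinates, whose origin is the TCP and whose axes are the flange's). Camera axes: x right, y down, z forward; pixel columns grow to the right and rows downward; lengths in mm; the calibration is good to about 2 mm. A picture is of the moment at which its call begins: read the wrist's pose just before it. camera_model takes no time and is no camera call.
- env.job_done(): hands the job in; it is judged then, once.
Trained networks look in the newest picture that a camera, given by its name, has taken for a name from the list of things; names that differ only in an ending like _2 or _b are one class to them, and where a whole thing is asked for, a point or a joint stands for the part that bears it (a point fixed in the world has none). Each returns a list of dicts, best first, with "p" (0 to 1); they miss things now and then, are a little off and sometimes report something else, mostly with a low value. They report only what shows in the picture. A call takes as long as a camera call. They do not tell look-alikes from the thing itself.
- models.search_frame(name, camera): "point" ([x, y, z] in mm, in world coordinates, good to about 4 mm: the middle of the surface that is visible of it).
The state is a dict: "time_s": time; "qpos": joint angles; "qvel": joint speeds; "effort": joint torques, N m; "ee_pos": TCP position; "ee_rot": TCP orientation; "force": force on the tool from outside, world axes, zero at the start; "torque": the same for the moment, N m; "gripper_width": finger opening in mm; "gripper_force": force on a finger pad.
Only numpy, scipy, OpenCV 4.12 (cv2) and the standard library are available. Lean on these libraries where they do the work, as an engineer would, in place of code of your own. Each camera call takes 0.05 s, during which the arm holds its last target. There are 200 camera calls.

## Working session

There is one attempt and no reset: what is moved stays moved. The work goes in short steps, Python scripts to look and compute and a shell command to move; the robot and the scene stay as the last step left them, time stands still between calls to the robot, and variables do not carry over. Pictures are saved under pics/ and viewed, at most 10 in all, crops included, and the job is handed in when it is done.

```bash
mkdir -p pics; ls
python3 - <<'E'
from workcell import env, grab_frame, camera_model, models
import cv2,numpy as np
for c in ["scene","top"]:
    im=grab_frame(c); cv2.imwrite(f"pics/{c}0.png",im)
    m=camera_model(c); R=np.array(m["R"]);t=np.array(m["t"]);print(c,np.round(-R.T@t),np.array(m["K"])[0,0])
    for n in ["fitting","nut","wrench_handle","wrench"]:
        try: print(c,n,[(np.round(d["point"],0).tolist(),round(d["p"],2)) for d in models.search_frame(n,c)])
        except Exception as e: print(n,e)
s=env.state();print(s)
E
```

```text
pics
scene [ 633. -936.  601.] 394.9615171060739
scene fitting [([253.0, -316.0, 32.0], 0.85), ([500.0, -321.0, 39.0], 0.57)]
scene nut [([510.0, -312.0, 81.0], 0.76), ([256.0, -312.0, 57.0], 0.41)]
scene wrench_handle [([485.0, -317.0, 46.0], 0.98), ([242.0, -319.0, 36.0], 0.85)]
scene wrench [([489.0, -321.0, 49.0], 0.75), ([245.0, -321.0, 34.0], 0.58), ([507.0, -308.0, 79.0], 0.34)]
top [ 306. -326.  897.] 419.3775167273446
top fitting [([491.0, -310.0, 15.0], 0.83), ([243.0, -308.0, 10.0], 0.62)]
top nut [([254.0, -302.0, 62.0], 0.6), ([502.0, -300.0, 80.0], 0.5)]
top wrench_handle [([230.0, -320.0, 39.0], 0.62), ([465.0, -321.0, 47.0], 0.59)]
top wrench [([471.0, -316.0, 52.0], 0.95), ([226.0, -325.0, 33.0], 0.7)]
{'time_s': 0.5, 'qpos': array([-7.02448875e+01,  1.83126048e+01,  8.96448032e+01,  9.82392126e-05,
        7.20439752e+01, -1.14668629e+00]), 'qvel': array([-0.00510408, -0.0085661 , -0.00713388, -0.00353621, -0.04715356,
       -0.01386222]), 'effort': array([-5.19660159e-05, -4.11995816e+01, -2.32038867e+01,  7.26818084e-02,
        3.83450242e-02, -2.91969286e-05]), 'ee_pos': array([ 205.12450541, -537.13365385,  224.92946076]), 'ee_rot': array([-1.79998619e+02, -1.21116633e-04,  2.09017685e+01]), 'force': array([ 0.32313157,  0.25159003, -0.16572714]), 'torque': array([0.029125  , 0.03943497, 0.01270656]), 'gripper_force': 0.0, 'gripper_width': 91.08380251937182}
```

View pics/top0.png

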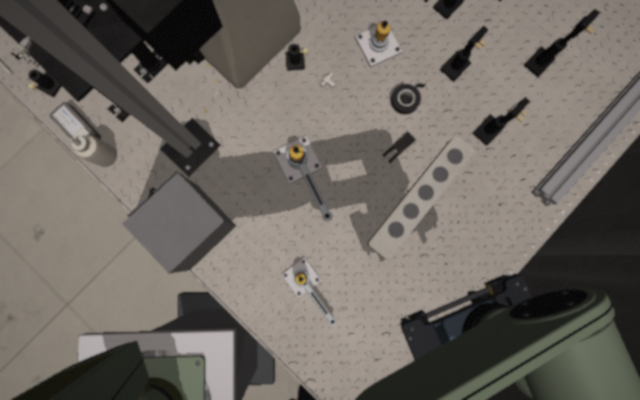

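View pics/scene0.png

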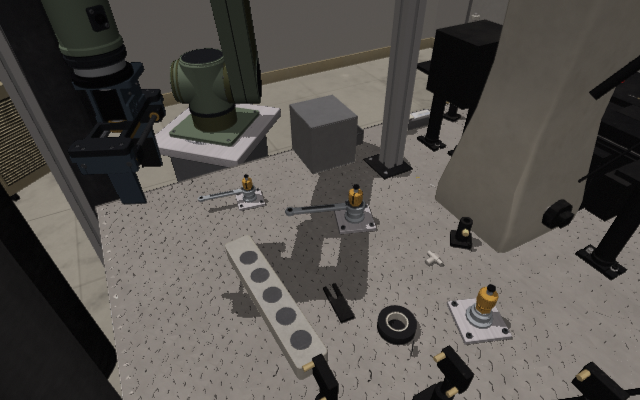

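The top view shows the larger fitting's collar at about (297,153), with its handle running to the eye at (326,215). The small look-alike is at (300,278) and the finished fitting at (380,42). A post with its base near (190,145) and a box near (180,222) stand on the side the handle swings towards. The scene view shows the tube stub top at (355,188) and the eye at (290,211).

```bash
cat > h.py <<'E'
from workcell import env, grab_frame, camera_model, models
import cv2,numpy as np
def ray(c,px):
    m=camera_model(c);K=np.array(m["K"]);R=np.array(m["R"]);t=np.array(m["t"]).ravel()
    if "mount" in m: pass
    return -R.T@t, R.T@np.linalg.inv(K)@np.array([px[0],px[1],1.])
def onz(c,px,z):
    o,d=ray(c,px); return o+d*(z-o[2])/d[2]
def tri(a,b):
    o1,d1=ray("top",a);o2,d2=ray("scene",b)
    s=np.linalg.lstsq(np.c_[d1,-d2],o2-o1,rcond=None)[0]
    p,q=o1+s[0]*d1,o2+s[1]*d2
    return (p+q)/2,np.linalg.norm(p-q)
E
python3 - <<'E'
from h import *
np.set_printoptions(precision=0,suppress=True)
print("stub",tri((296,141),(355,187)), "eye",tri((326.5,215),(290,211)))
print("stub z97",onz("top",(296,141),97),onz("scene",(355,187),97))
print("eye z44",onz("top",(326.5,215),44.5),onz("scene",(290,211),44.5))
print("plate corners",[onz("top",p,10) for p in [(276,155),(308,138),(319,168),(288,181)]])
print("post base",[onz("top",p,0) for p in [(160,140),(205,120),(219,145),(178,172)]])
print("box bot/top scene", [onz("scene",p,0) for p in [(305,168),(356,148),(293,140)]])
print("box top corner tri", tri((234,224),(307,124)),tri((181,172),(356,117)),tri((172,270),(291,102)))
im=grab_frame("top");cv2.imwrite("pics/c1.png",cv2.resize(im[110:240,150:350],None,fx=4,fy=4,interpolation=cv2.INTER_CUBIC))
im=grab_frame("scene");cv2.imwrite("pics/c2.png",cv2.resize(im[80:250,260:420],None,fx=3.5,fy=3.5,interpolation=cv2.INTER_CUBIC))
E
```

```text
stub (array([ 514., -304.,  101.]), np.float64(15.30086100430977)) eye (array([ 381., -359.,   45.]), np.float64(0.3849658752422144))
stub z97 [ 523. -301.   97.] [ 507. -304.   97.]
eye z44 [ 381. -359.   44.] [ 381. -358.   44.]
plate corners [array([ 516., -255.,   10.]), array([ 553., -325.,   10.]), array([ 486., -347.,   10.]), array([ 459., -280.,   10.])]
post base [array([558.,  -2.,   0.]), array([601., -99.,   0.]), array([ 544., -130.,    0.]), array([486., -42.,   0.])]
box bot/top scene [array([ 339., -141.,    0.]), array([444., -10.,   0.]), array([260., -19.,   0.])]
box top corner tri (array([ 362., -190.,  158.]), np.float64(7.1928699425333855)) (array([457., -92., 140.]), np.float64(0.6993320190210958)) (array([284., -81., 150.]), np.float64(4.802237705590028))
```

View pics/c1.png

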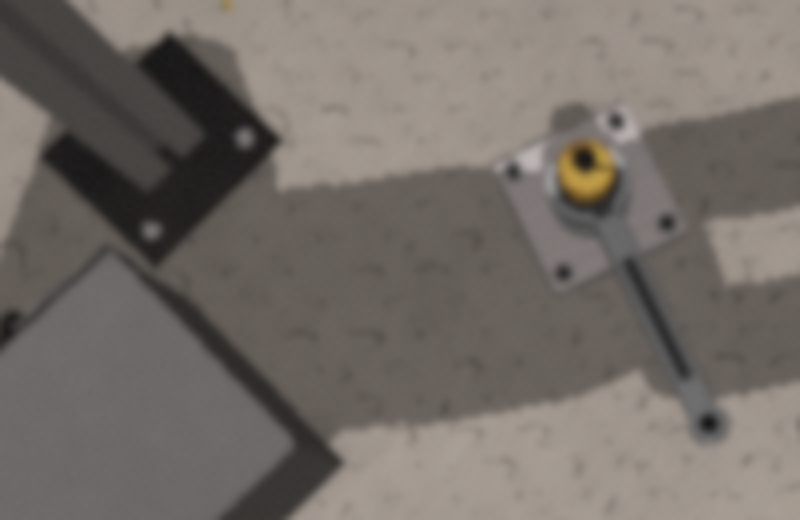

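View pics/c2.png

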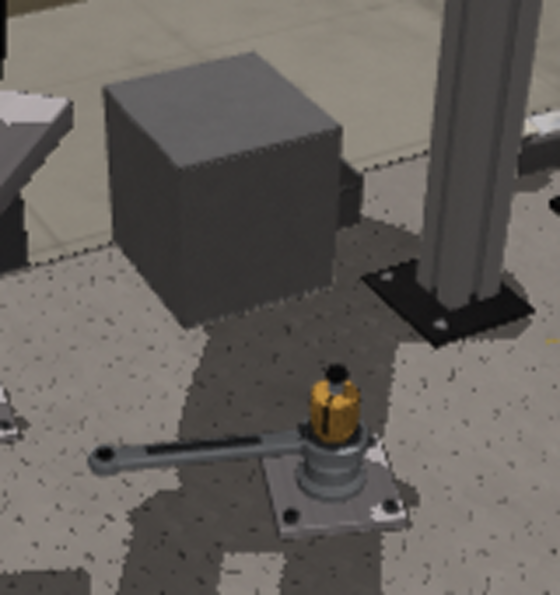

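The crops put the stub top at c1 (585,158) and c2 (336,373), and the eye at c1 (709,424) and c2 (103,455). The box's near edge is now clear: top at c1 (297,443) and bottom at (342,462). The nut's dark line faces the scene camera at c2 (325,415).

Run:
```python
from h import *
np.set_printoptions(precision=1,suppress=True)
f=lambda p:(p[0]/4+150-.4,p[1]/4+110-.4)
g=lambda p:(p[0]/3.5+260-.4,p[1]/3.5+80-.4)
print("stub",tri(f((585,158)),g((336,373))),onz("top",f((585,158)),97),onz("scene",g((336,373)),97))
print("collar top z82",onz("top",f((588,171)),75))
print("eye",tri(f((709,424)),g((103,455))))
print("plate",np.mean([onz("top",f(p),10) for p in [(513,171),(616,121),(667,222),(563,272)]],0),np.mean([onz("scene",g(p),10) for p in [(291,515),(390,506)]],0))
a=[onz("top",f(p),10) for p in [(513,171),(616,121),(667,222),(563,272)]];print(np.array(a))
print("box bottom",onz("top",f((342,462)),0),onz("scene",g((188,326)),0), onz("scene",g((332,288)),0),onz("scene",g((115,243)),0),"top",tri(f((297,443)),g((183,165))),tri(f((108,248)),g((340,128))))
print("postbase",[onz("top",f(p),0) for p in [(278,140),(155,262),(170,36),(45,157)]],"post",[onz("top",f(p),8) for p in [(205,135),(150,190)]])
```

```text
stub (array([ 507.1, -300.4,   96.4]), np.float64(0.5259552022234524)) [ 506.7 -300.5   97. ] [ 507.5 -301.    97. ]
collar top z82 [ 505.6 -301.2   75. ]
eye (array([ 379.5, -359.3,   49.5]), np.float64(0.24217773448797494))
plate [ 507.4 -300.    10. ] [ 520.2 -324.4   10. ]
[[ 522.2 -258.9   10. ]
 [ 548.7 -315.    10. ]
 [ 492.4 -341.3   10. ]
 [ 466.3 -284.9   10. ]]
box bottom [ 367.9 -164.9    0. ] [ 366.1 -154.9    0. ] [456.2 -77.4   0. ] [275.3 -64.5   0. ] top (array([ 368.7, -169.4,  141.8]), np.float64(3.3900923640097154)) (array([457.8, -83.8, 138.7]), np.float64(2.0169179969602418))
postbase [array([ 544.6, -130.3,    0. ]), array([478.5, -64.3,   0. ]), array([604.3, -71.1,   0. ]), array([537.8,  -4.2,   0. ])] post [array([546.1, -92.8,   8. ]), array([516.3, -63.5,   8. ])]
```

The axis measures (507,-300.5). The two cameras agree within 1 mm and the stub height comes out at 96.4 mm. The eye lies 140.4 mm from the axis as it should, so the fitting's yaw is about 25°. I'm moving above the nut.

```bash
python3 -m crank '-1 45.8 -14.2 0 0 0 0;-1 45.8 -14.2 0 0 0 0;-1 45.8 -14.2 0 0 0 0;-1 45.8 -14.2 0 0 0 0;-1 45.8 -14.2 0 0 0 0;-1 45.8 -14.2 0 0 0 0;-1 45.8 -14.2 0 0 0 0;-1 45.8 -14.2 0 0 0 0;-1 0 0 40 0 0 0;-1 0 0 0 0 0 0' 8
cat >> h.py <<'E'
def wrist(name):
    from scipy.spatial.transform import Rotation as Ro
    s=env.state(); im=grab_frame("wrist"); cv2.imwrite(name,im)
    m=camera_model("wrist");M=np.array(m["mount"]);K=np.array(m["K"])
    R=Ro.from_euler("xyz",s["ee_rot"],degrees=True).as_matrix()
    return im,R@M[:3,:3],R@M[:3,3]+s["ee_pos"],K
def wz(w,px,z):
    _,R,o,K=w; d=R@np.linalg.inv(K)@[px[0],px[1],1.]; return o+d*(z-o[2])/d[2]
def wp(w,X):
    _,R,o,K=w; q=K@(R.T@(np.array(X)-o)); return q[:2]/q[2]
E
python3 - <<'E'
from h import *
w=wrist("pics/w1.png")
print(w[2],env.state()["ee_pos"],wp(w,(507,-300.5,97)),wp(w,(379.7,-359.5,49)))
E
```

```text
time_s: 1.85
ee_pos: [505.4, -298.8, 182.2]
ee_rot: [-179.7, 0.3, 21.0]
force: [0.4, -0.3, 0.5]
gripper_width: 91.3
gripper_force: 0.0
[ 568.2909639  -275.73772939  341.96847449] [ 506.29942824 -299.92258323  184.23040911] [316.62196075 209.39484633] [325.09187911 325.87668022]
```

View pics/w1.png

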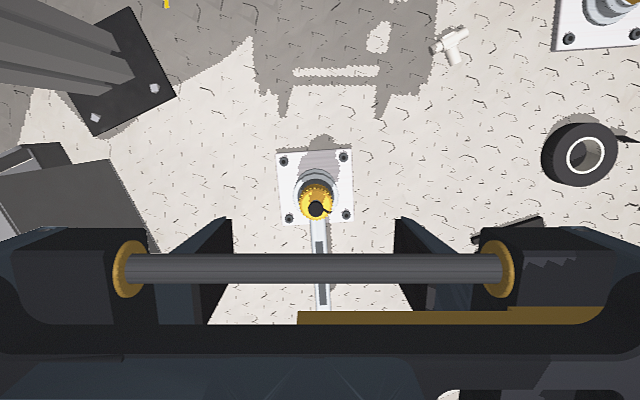

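The wrist view shows the stub at (316,208), within 1 px of the prediction. The dark line points right on the nut and the handle points straight down, so there's about 70° clockwise to go. I'm descending and closing gently at 8 N, so the grip slips before it drags the wrench.

```bash
python3 -m crank '-0.3 0 0 30 0 0 0;-0.3 0 0 30 0 0 0;-0.3 0 0 30 0 0 0;-0.3 0 0 28.5 0 0 0;-0.3 0 0 0 0 0 0;1 0 0 0 0 0 0;1 0 0 0 0 0 0;1 0 0 0 0 0 0;1 0 0 0 0 0 0;1 0 0 0 0 0 0' 8
```

```text
time_s: 3.15
ee_pos: [507.0, -299.8, 67.3]
ee_rot: [-180.0, -0.0, 20.9]
force: [-1.4, 3.4, 5.9]
gripper_width: 27.4
gripper_force: 8.0
```

Gripped with the fingers 27.4 mm apart, which fits the 28 mm collar. Turning clockwise now.

```bash
python3 -m crank '1 0 0 0 0 0 10;1 0 0 0 0 0 10;1 0 0 0 0 0 10;1 0 0 0 0 0 10;1 0 0 0 0 0 10' 8; python3 -c "
from h import *;print(env.state()['torque'])"; python3 -m crank '1 0 0 0 0 0 7;1 0 0 0 0 0 7;1 0 0 0 0 0 7;1 0 0 0 0 0 5;1 0 0 0 0 0 0' 8;python3 -c "
from h import *;print(env.state()['torque'])"
```

```text
time_s: 3.78
ee_pos: [507.0, -299.6, 67.3]
ee_rot: [-179.9, 0.0, -29.4]
force: [-2.0, 4.1, 6.2]
gripper_width: 27.7
gripper_force: 8.0
[0.78044088 0.17587414 0.07818143]
time_s: 4.4
ee_pos: [507.3, -299.9, 66.8]
ee_rot: [-180.0, -0.0, -55.0]
force: [0.5, 3.0, 2.0]
gripper_width: 27.5
gripper_force: 8.0
[ 0.63999344 -0.12394384 -0.02001705]
```

```bash
python3 -m crank '-0.3 0 0 0 0 0 0;-0.3 0 0 0 0 0 0;-0.3 0 0 0 0 0 0;-0.3 0 0 -40 0 0 0;-0.3 0 0 -40 0 0 0;-1 0 0 -30 0 0 -10;-1 0 0 0 0 0 -10;-1 0 0 0 0 0 -10;-1 0 0 0 0 0 -10;-1 0 0 0 0 0 -10'; python3 -m crank '-1 0 0 0 0 0 -10;-1 0 0 0 0 0 -10;-1 0 0 0 0 0 -10;-1 0 0 0 0 0 0'
python3 - <<'E'
from h import *
w=wrist("pics/w2f.png")
print(wp(w,(507,-300.5,97)),wp(w,(379.7,-359.5,49)))
cv2.imwrite("pics/w2.png",cv2.resize(w[0][130:320,220:420],None,fx=3,fy=3,interpolation=cv2.INTER_CUBIC))
E
```

```text
time_s: 5.65
ee_pos: [506.7, -300.5, 176.4]
ee_rot: [180.0, 0.0, -4.8]
force: [-0.9, -0.6, -0.2]
gripper_width: 91.0
gripper_force: 0.0
time_s: 6.15
ee_pos: [506.8, -300.4, 176.3]
ee_rot: [180.0, 0.0, 24.8]
force: [0.9, 0.6, 0.5]
gripper_width: 91.3
gripper_force: 0.0
[313.55167594 212.63421589] [313.63261538 331.03275978]
```

View pics/w2.png

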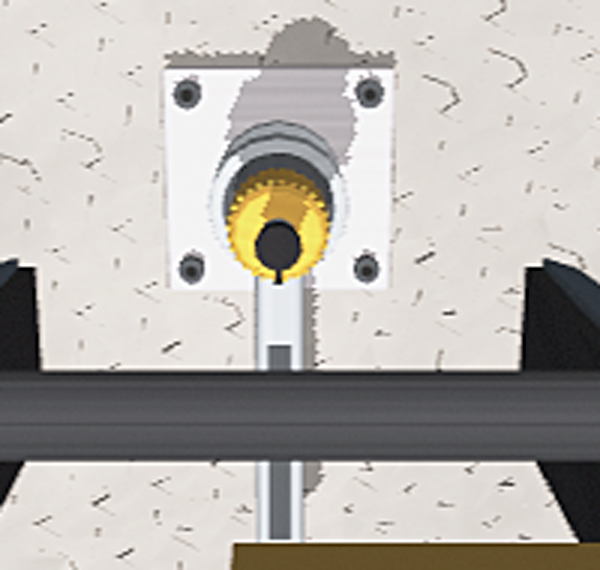

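The dark line now lies over the handle and the wrench hasn't moved, so the nut is finger-tight. Next I go to the handle, 105 mm out along tool -x, and grip it.

```bash
python3 -m crank '-0.3 -35 0 0 0 0 0;-0.3 -35 0 0 0 0 0;-0.3 -35 0 0 0 0 0;-0.3 0 0 35 0 0 0;-0.3 0 0 35 0 0 0;-0.3 0 0 35 0 0 0;-0.3 0 0 33 0 0 0;-0.3 0 0 0 0 0 0' ; python3 -m crank '1 0 0 0 0 0 0;1 0 0 0 0 0 0;1 0 0 0 0 0 0;1 0 0 0 0 0 0' 25
```

```text
time_s: 7.2
ee_pos: [410.2, -343.4, 36.5]
ee_rot: [-179.7, 0.1, 24.8]
force: [0.4, -0.0, 0.9]
gripper_width: 58.9
gripper_force: 0.0
time_s: 7.7
ee_pos: [411.9, -344.7, 39.1]
ee_rot: [179.9, -0.0, 24.9]
force: [-0.2, -0.4, -0.2]
gripper_width: 22.3
gripper_force: 0.0
```

```bash
python3 -m crank '1 0 0 0 0 0 0;1 0 0 0 0 0 0;1 0.4 -9.15 0 0 0 5;1 0.4 -9.15 0 0 0 5;1 0.4 -9.15 0 0 0 5;1 0.4 -9.15 0 0 0 5;1 0 0 0 0 0 0' 25
```

```text
time_s: 8.57
ee_pos: [402.2, -309.6, 38.8]
ee_rot: [179.9, 0.0, 5.1]
force: [-1.9, -1.3, 3.8]
gripper_width: 15.5
gripper_force: 25.0
```

```bash
python3 -m crank '1 0.4 -9.15 0 0 0 5;1 0.4 -9.15 0 0 0 5;1 0.4 -9.15 0 0 0 5;1 0.4 -9.15 0 0 0 5;1 0.4 -9.15 0 0 0 5;1 0.4 -9.15 0 0 0 5;1 0.4 -9.15 0 0 0 5;1 0.4 -9.15 0 0 0 5;1 0 0 0 0 0 0'
```

```text
time_s: 9.7
ee_pos: [420.5, -239.4, 38.7]
ee_rot: [180.0, 0.1, -35.0]
force: [-3.5, 2.2, 7.1]
gripper_width: 16.1
gripper_force: 25.0
```

```bash
python3 -m crank '1 0.4 -9.15 0 0 0 5;1 0.4 -9.15 0 0 0 5;1 0.4 -9.15 0 0 0 5;1 0.4 -9.15 0 0 0 5;1 0.4 -9.15 0 0 0 5;1 0.1 -4.6 0 0 0 2.5;1 0 0 0 0 0 0;1 0 0 0 0 0 0'
```

```text
time_s: 10.7
ee_pos: [457.8, -206.4, 38.8]
ee_rot: [179.9, 0.1, -62.5]
force: [-2.7, 2.5, 8.0]
gripper_width: 15.6
gripper_force: 25.0
```

The wrench has turned about 87°. Releasing, rising straight up and backing off.

```bash
python3 -m crank '-0.2 0 0 0 0 0 0;-0.2 0 0 0 0 0 0;-0.2 0 0 0 0 0 0;-0.2 0 0 0 0 0 0;-0.2 0 0 -40 0 0 0;-0.2 0 0 -50 0 0 0;-0.2 0 0 -50 0 0 0;-0.2 -20 30 0 0 0 0;-0.2 0 0 0 0 0 0;-0.2 0 0 0 0 0 0'
python3 - <<'E'
from h import *
w=wrist("pics/w3f.png")
print(wp(w,(507,-300.5,97)), wp(w,(507+140*np.cos(np.radians(117.6)),-300.5+140*np.sin(np.radians(117.6)),49)))
a=cv2.resize(w[0],(480,300)); t=cv2.resize(grab_frame("top")[100:250,200:360],(320,300))
cv2.imwrite("pics/w3.png",np.hstack([a,t]))
E
```

```text
time_s: 11.95
ee_pos: [423.1, -203.3, 178.4]
ee_rot: [-180.0, -0.0, -62.6]
force: [0.6, -0.5, -0.2]
gripper_width: 54.5
gripper_force: 0.0
[269.77227552  38.96620152] [281.77994262 214.16652491]
```

View pics/w3.png

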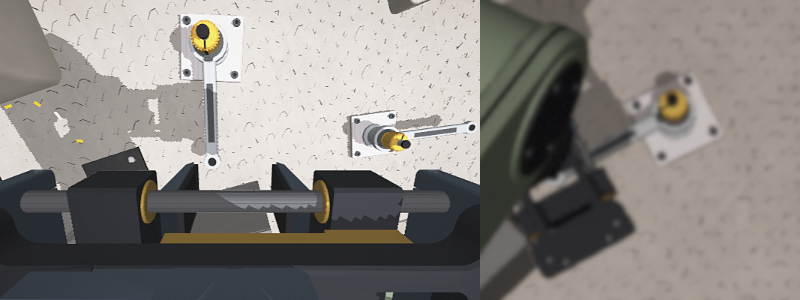

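The eye is at (211,161) in the left half, i.e. (281,215) full-size, against a prediction of (282,214). That puts the wrench about 87° round. The dark line is still over the handle and the gripper is clear, so I'm handing in.

```bash
python3 -c "
from h import *;print(env.job_done())"
```

```text
the job is handed in; nothing more can be done
None
```

The job is handed in: the nut was run finger-tight by its collar with the wrench left where it stood, then the wrench was turned about 87° clockwise by its handle and released with the robot clear; no verdict came back on hand-in.

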